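# Index the banding wheel to the rider's line

### The arm

A 6-joint arm with a two-finger parallel gripper is mounted at the origin on the work surface. World frame = base frame: x ahead of the robot, y to its left, z up, the work surface at z = 0. Lengths are in m, angles in rad, forces in N, time in s.
With the tool pointing down it reaches from about 0.375 to 0.925 m from the base axis. Payload 5.7 kg.
Tool frame: the origin (TCP) lies midway between the tips of the shut fingers; the grasp point (between the pads) lies 19 mm behind it (env.grasp_offset is the distance from the TCP to the grasp point, in m); x points along the fingers, y is the direction in which the jaws open and shut, and the axes are right-handed (so a half turn about x gives the same grasp; the last joint's range is limited). The gripper opens to 85 mm and grips with 20 to 120 N. Pads are 22 mm wide; open, the fingers measure 114 mm over their backs; the gripper's body (76 mm by 85 mm) begins 54 mm behind the grasp point. The pads swing forward as they close: fully open they stand 13 mm farther back than shut.
Start: joints at [-1.317, 0.359, 1.51, -0, 1.272, -0.115], TCP at [0.216, -0.56, 0.231] pointing down, gripper open.
Joint ranges: [-2.97, 2.97], [-1.01, 2.36], [0.21, 2.38], [-0.96, 4.11], [0.2, 2.71], [-2.98, 2.98]. Speed limits (rad/s): [2.39, 2.39, 3.14, 3.14, 3.14, 3.14].

### API

Orientations are given as a rotation vector (axis times angle).
In Python, from plant import env gives the robot as it stands.
- The arm moves only by the shell command python3 -m crank 'ROWS' [OPENING] [FORCE]. ROWS is text: rows parted by semicolons, each of 6 numbers parted by spaces: the shift along the tool's x, y, z in m, then the turn, a rotation vector about the tool's x, y, z in degrees. In form: tx ty tz rx ry rz; .... A call has 1 to 5 rows; each row is the pose to reach, as a shift and turn from the pose measured when the call began, along the tool's axes at that moment; what a row does not reach only later rows make up. A row lasts 1/12 s, in which the tool goes at most 41.7 mm and 7.16 degrees, less where a joint would pass 70% of its speed; a pose out of reach is approached as far as the arm can. A call with a gripper value outside its range is refused whole. OPENING is the finger opening in m, from 0 to 0.0854, set as the call begins (- or left out, the last holds). The fingers move at their own pace and stop on an object; FORCE is the grip in N (left out, the last holds). Time passes only in rows, so rows that repeat a pose let the fingers close. It gives the time, the measured TCP pose, the force and the opening at its end, in the units of the state.
- env.observe(): the state, without advancing time (a new reading comes with each control period).
- env.snapshot(name): name is "side" or "top" or "wrist"; returns a dict with "image" (400x640x3 uint8, red, green, blue), "fx", "fy", "cx", "cy" (pixels), "R" (3x3) and "t" (3): a world point X has camera coordinates R X + t; the wrist camera has in their place "tool_from_camera" (4x4, takes a point from camera to tool coordinates, whose origin is the TCP and whose axes are the tool frame's). Camera axes: x right, y down, z forward; pixel columns grow to the right and rows downward; lengths in m; the calibration is good to about 2 mm. A picture is of the moment at which its call begins: read the wrist's pose just before it. There is no depth.
- env.finish_job(): hands the job in, once; it reports no verdict.
The state is a dict: "clock": time; "joints": joint angles; "joint_velocities": joint speeds; "effort": joint torques, N m; "tool_pos": TCP position; "tool_rot": TCP orientation; "contact_force": force on the tool from outside, world axes, zero at the start; "moment": the same for the moment, N m; "grip_width": finger opening in m.
Only numpy, scipy, OpenCV 4.12 (cv2) and the standard library are available. Lean on these libraries where they do the work, as an engineer would, in place of code of your own. Each camera call takes 0.05 s, during which the arm holds its last target. There are 200 camera calls.

### The job

Push the potter's banding wheel round with a fingertip (the notches in its rim are there for that) until the dark index mark on the wheel lines up with the line on the small metal rider that is set on the base's scale; either way round will do. The upside-down bowl rides along on the wheel: do not touch it and keep it centred, leave the rider where it is set, do not disturb the cup, the mould or the brush, and finish clear with the wheel at rest.

Things in the scene. Friction and masses are not known exactly. Their poses are not given: they have to be found in the camera images.
- wheel_centre (a point): Centre of the wheel's top face, on its upright turning axis, 55 mm above the table. The wheel is a white-enamelled metal disc 230 mm across and 33 mm thick with four open notches in its rim; the lobes between them are too wide to pinch. The point's x axis points at the index mark, z up.
- notch (a point): One of the wheel's four rim notches: a point 103 mm from the axis, level with the wheel's top. It lies 45 degrees counter-clockwise (from above) of the index mark; the others follow at 90 degree steps. Each goes through the full thickness, 57 mm wide at the rim, tapering to 37 mm inside, from radius 115 in to 84 mm. Shut fingertips can go down into it and push either side wall.
- base_top (a point): Centre of the top of the fixed, round grey base under the wheel, 308 mm across, 20 mm above the table (2 mm below the wheel). Thin scale lines every 7.5 degrees are engraved on its far side, for reading only.
- index_mark (a point): Outer end of the index mark: a dark radial line 6 mm wide on the wheel's top face (radius 72 to 115 mm), in the middle of one lobe, carried on down the rim. This point is at the rim, 115 mm from the axis and 55 mm above the table; it turns with the wheel. It is the only straight dark line on the wheel.
- rider_line (a point): The target: inner end of the dark 6 mm wide radial line on the rider, a bare metal clip (30 mm wide, radius 130 to 173 mm, top 29 mm above the table, clamp screw outside) set on the scale on the side away from the robot. The point is 130 mm from the axis, 30 mm above the table; its x axis points outward along the line, y sideways. The rider slides round the base if pushed (about 4 N).
- wheel (a joint): Turning angle of the wheel in rad, growing counter-clockwise seen from above, without stops; 0 has the index mark at the middle of the scale. The bearing is stiff (about 0.22 N m, some 2 to 3 N at a notch), so the wheel stops when the pushing stops and stays where it is left.
- rider (a joint): Where the rider is set on the scale, in rad, measured like the wheel's angle and from the same zero: the marks line up when joint wheel equals joint rider (or differs by whole turns).
- bowl_centre (a point): Centre, half-way up, of the loose upside-down white bowl that stands in the middle of the wheel's top face: 120 mm across at its rim (down), 44 mm high, narrowing to a 66 mm foot on top, which is 99 mm above the table; 0.35 kg. It rides on the wheel by friction only.
- cup_centre (a point): Bystander: white cup, 72 mm across, 75 mm high, upright on the table; the point is half-way up. Leave alone.
- mould_centre (a point): Bystander: solid plaster mould, 96 mm across, 85 mm high, on the table; the point is half-way up. Leave alone.
- brush: Bystander: 170 mm brush lying on the table along its own x axis; its handle to -x. Leave alone.
- bowl: The same bowl; the origin is at the centre of its rim, on the wheel's top face.
Things that resemble listed ones, but are neither listed nor needed, are in the scene too. What is shaped like the bowl but blue or red is not meant.

How it is judged:
By the outcome, as a careful person would: the job done as asked, in the order asked, and still so for the second after the job is handed in, with the robot touching nothing.
It also fails if it takes over 48 s, if anything falls off the work surface, if the arm or the gripper's body presses on something with over 40 N, if the wrist force passes 120 N, or if a joint passes its speed limit or range.

## Working session

There is one attempt and no reset: what is moved stays moved. The work goes in short steps, Python scripts to look and compute and a shell command to move; the robot and the scene stay as the last step left them, time stands still between calls to the robot, and variables do not carry over. Pictures are saved under pics/ and viewed, about 8 in all and at most 12, crops included, and the job is handed in when it is done.

```bash
mkdir -p pics; ls; python3 - <<'E'
from plant import env
import cv2,pickle
o=env.observe();print({k:(v.round(3).tolist() if hasattr(v,'round') else v) for k,v in o.items()})
d={n:env.snapshot(n) for n in("top","side")}
pickle.dump(d,open('s0.pkl','wb'))
for n in d: cv2.imwrite(f'pics/{n}0.png',d[n]['image'][:,:,::-1]);print(n,d[n]['fx'],d[n]['cx'],d[n]['cy'],d[n]['R'],d[n]['t'])
E
```

```text
pics
{'clock': 0.0, 'joints': [-1.317, 0.36, 1.511, -0.0, 1.273, -0.115], 'joint_velocities': [0.001, 0.0, 0.0, 0.0, 0.001, 0.0], 'effort': [-0.003, -52.763, -27.861, -0.0, 0.013, 0.0], 'tool_pos': [0.216, -0.559, 0.23], 'tool_rot': [2.021, 0.379, -2.021], 'contact_force': [0.475, 0.031, -0.168], 'moment': [0.024, -0.015, -0.042], 'grip_width': 0.08516422987437257}
top 409.6192203072585 320.8332224475417 196.50977908905858 [[ 0.00789935 -0.99975579 -0.02063863]
 [-0.99926147 -0.00711592 -0.03776068]
 [ 0.0376046   0.02092167 -0.99907366]] [0.00482713 0.59773485 1.12718499]
side 372.23101096669296 322.5634046002735 200.0417567461351 [[-0.95890742 -0.28347532  0.01175994]
 [-0.22840666  0.74671187 -0.62470135]
 [ 0.16830612 -0.60171681 -0.78077521]] [0.59816092 0.2007935  0.98861577]
```

View pics/top0.png

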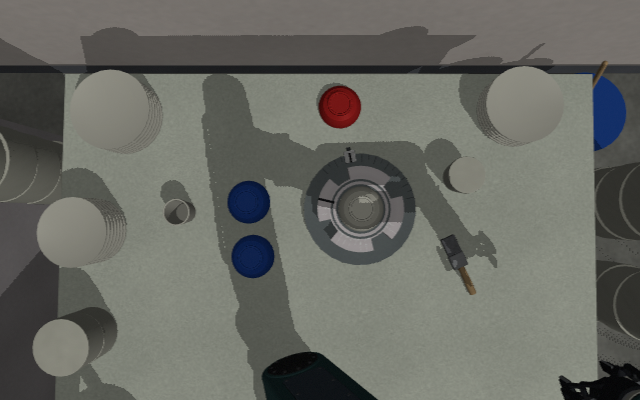

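View pics/side0.png

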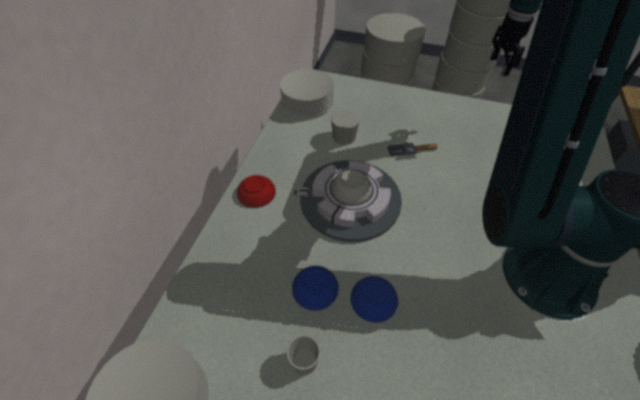

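The top view shows the wheel at about (359,208), a dark line at (325,200) and the rider at (349,155). The cup is at (180,211), the mould at (465,175) and the brush at (458,262). The blue and red bowls are decoys. Next, one enlarged crop to confirm the marks.

```bash
cat >h.py <<'E'
import numpy as np
def ray(s,u,v,z):
    d=s['R'].T@np.array([(u-s['cx'])/s['fx'],(v-s['cy'])/s['fy'],1]);c=-s['R'].T@s['t']
    return c+d*(z-c[2])/d[2]
def proj(s,X):
    p=s['R']@np.array(X)+s['t'];return np.array([s['fx']*p[0]/p[2]+s['cx'],s['fy']*p[1]/p[2]+s['cy']])
def ang(c,p): return np.degrees(np.arctan2(p[1]-c[1],p[0]-c[0]))
E
python3 - <<'E'
import pickle,cv2,numpy as np
from h import *
d=pickle.load(open('s0.pkl','rb'));s=d['top'];im=s['image']
cv2.imwrite('pics/topc.png',cv2.resize(im[140:275,295:425,::-1],None,fx=4.4,fy=4.4,interpolation=cv2.INTER_CUBIC))
g=cv2.cvtColor(im,cv2.COLOR_RGB2HSV)
c=ray(s,359,209,.02);print('base guess',c)
for n,u,v,z in(('mark',319,198.5,.055),('rider',350,160,.03),('wc',361,208,.055),('cup',178,211,.04),('mould',465,175,.08),('brush',452,245,.02)):print(n,ray(s,u,v,z).round(3))
E
```

```text
base guess [ 0.56373362 -0.09610892  0.02      ]
mark [0.591 0.013 0.055]
rider [ 0.698 -0.07   0.03 ]
wc [ 0.566 -0.099  0.055]
cup [0.554 0.398 0.04 ]
mould [ 0.654 -0.366  0.08 ]
brush [ 0.468 -0.35   0.02 ]
```

View pics/topc.png

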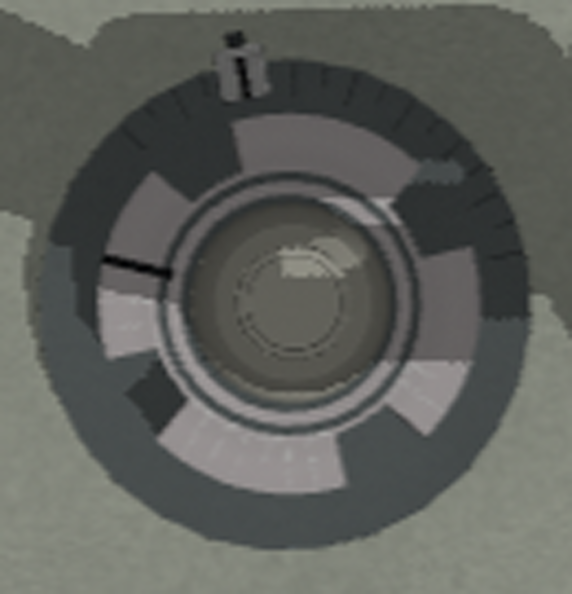

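```bash
cat >>h.py <<'E'
from scipy.spatial.transform import Rotation as Ro
def rel(o,p,yaw):
    """yaw: world heading of tool y axis (deg), tool pointing down -> shift + rotvec deg in tool axes"""
    R0=Ro.from_rotvec(o['tool_rot']);a=np.radians(yaw)
    x=np.array([0,0,-1.]);y=np.array([np.cos(a),np.sin(a),0]);R1=Ro.from_matrix(np.c_[x,y,np.cross(x,y)])
    return R0.inv().apply(np.array(p)-o['tool_pos'])*1000,(R0.inv()*R1).as_rotvec(degrees=True)
E
python3 - <<'E'
import pickle
from h import *
from plant import env
s=pickle.load(open('s0.pkl','rb'))['top']
f=lambda u,v:(295+u/4.4,140+v/4.4)
wc=ray(s,*f(289,302.5),.055);bc=ray(s,*f(281,305),.02);C=(wc+bc)/2
m=ray(s,*f(103,259),.055);mi=ray(s,*f(172,274),.055);r=ray(s,*f(246,98),.03);ro=ray(s,*f(237,55),.03)
print('wc',wc,'bc',bc)
for q in(m,mi):print('mark',q,np.linalg.norm((q-wc)[:2]),ang(wc,q))
for q in(r,ro):print('rider',q,np.linalg.norm((q-bc)[:2]),ang(C,q),ang(bc,q))
print('line dirs',ang(mi,m),ang(r,ro))
o=env.observe();print(Ro.from_rotvec(o['tool_rot']).as_matrix().round(3),o['tool_pos'])
E
```

```text
wc [ 0.56415922 -0.09804903  0.055     ] bc [ 0.56285618 -0.09573844  0.02      ]
mark [0.5896972  0.01483243 0.055     ] 0.11573423220677483 77.25216317883188
mark [ 0.58089531 -0.02711843  0.055     ] 0.07287830334943048 76.72386146168195
rider [ 0.69138388 -0.07270729  0.03      ] 0.1305749003627897 10.710377370026107 10.159131697428949
rider [ 0.7182457  -0.06696982  0.03      ] 0.1580301845579615 10.945006760159641 10.488905777869041
line dirs 78.15041112598081 12.056758450618322
[[-0.     0.36  -0.933]
 [ 0.002 -0.933 -0.36 ]
 [-1.    -0.002 -0.   ]] [ 0.21613672 -0.55905413  0.23050693]
```

Checks pass: the mark is at radius 115.7 mm, the rider's inner end at 130.6 mm, and the wheel and base centres agree within 3 mm. The mark is at 77.2° and the rider at about 10.7°, so the wheel must turn about 66.5° clockwise. I'll use the notch at −57.8°.

```bash
cat > go.py <<'E'
import sys
from h import *
from plant import env
C=np.array([.5635,-.097]);o=env.observe()
def tgt(th,r,z): a=np.radians(th);return [C[0]+r*np.cos(a),C[1]+r*np.sin(a),z]
for w in sys.argv[1:]:
    th,r,z=map(float,w.split(','));t,q=rel(o,tgt(th,r,z),th+90);print(w,t.round(1),q.round(2))
d=o['tool_pos'][:2]-C;print('now th',ang([0,0],d),'r',np.hypot(*d),'z',o['tool_pos'][2],'F',o['contact_force'].round(1),'t',o['clock'],'grip',o['grip_width'],'j',o['joints'].round(2))
E
python3 go.py -- 2>/dev/null; python3 go.py -57.8,.104,.15
```

```text
-57.8,.104,.15 [  81.  -203.6 -510.5] [-1.0107e+02 -9.0000e-02  6.0000e-02]
now th -126.93513180145762 r 0.5780616459874262 z 0.23050692904064937 F [0.6 0.2 0.2] t 0.1 grip 0.0852881483908098 j [-1.32  0.36  1.51  0.    1.27 -0.12]
```

```bash
python3 -m crank '0.02 -0.2036 -0.5105 -101 0 0;0.02 -0.2036 -0.5105 -101 0 0;0.02 -0.2036 -0.5105 -101 0 0;0.02 -0.2036 -0.5105 -101 0 0;0.02 -0.2036 -0.5105 -101 0 0' 0; python3 go.py -57.8,.104,.15
```

```text
clock: 0.52
tool_pos: [0.3695, -0.4161, 0.2232]
tool_rot: [1.617, 0.884, -1.616]
contact_force: [0.6, -0.5, -0.2]
grip_width: 0.0253
-57.8,.104,.15 [  73.5   84.8 -329.2] [-6.494e+01 -8.000e-02  1.000e-02]
now th -121.2912131799184 r 0.373467730122881 z 0.2231784255854471 F [ 0.6 -0.5 -0.2] t 0.5167 grip 0.025295588197861076 j [-0.97  0.3   1.61  0.    1.22 -0.4 ]
```

```bash
python3 -m crank '0.0735 0.0848 -0.329 -65 0 0;0.0735 0.0848 -0.329 -65 0 0;0.0735 0.0848 -0.329 -65 0 0;0.0735 0.0848 -0.329 -65 0 0;0.0735 0.0848 -0.329 -65 0 0'; python3 go.py -57.8,.104,.15
```

```text
clock: 0.93
tool_pos: [0.5188, -0.2773, 0.179]
tool_rot: [1.17, 1.236, -1.169]
contact_force: [-1.0, -1.2, 0.3]
grip_width: -0.0003
-57.8,.104,.15 [ 29.1 105.  -86.7] [-29.1   -0.08  -0.  ]
now th -103.92761370992231 r 0.18578012539794098 z 0.17897872583212449 F [-1.  -1.2  0.3] t 0.9333 grip -0.00026516924315565934 j [-0.61  0.39  1.6   0.    1.15 -0.66]
```

```bash
python3 -m crank '0.029 0.105 -0.0867 -29 0 0;0.029 0.105 -0.0867 -29 0 0;0.029 0.105 -0.0867 -29 0 0;0.029 0.105 -0.0867 -29 0 0;0.029 0.105 -0.0867 -29 0 0'; python3 go.py -57.8,.104,.036; python3 - <<'E'
from plant import env
import cv2,pickle,numpy as np
o=env.observe();s=env.snapshot('wrist');pickle.dump((o,s),open('w1.pkl','wb'))
cv2.imwrite('pics/w1.png',s['image'][:,:,::-1])
E
```

```text
clock: 1.35
tool_pos: [0.6209, -0.1814, 0.1484]
tool_rot: [0.782, 1.429, -0.779]
contact_force: [-0.1, -0.5, 0.5]
grip_width: -0.0
-57.8,.104,.036 [112.4  -3.7   2.3] [ 0.46 -0.18 -0.04]
now th -55.7725007307091 r 0.10205890394111627 z 0.14838651148850776 F [-0.1 -0.5  0.5] t 1.35 grip -2.3745768018492696e-05 j [-0.39  0.5   1.49  0.    1.15 -0.96]
```

View pics/w1.png

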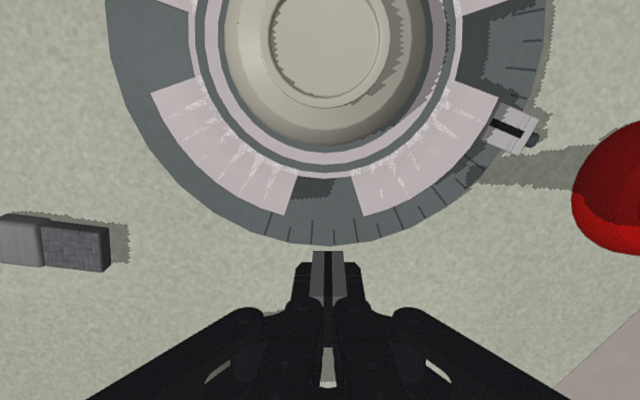

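The wrist view shows the notch corners at about (297,178), (286,215), (351,178) and (362,215). I'll cast these onto z = 0.055.

```bash
cat >>h.py <<'E'
def wcam(o,s):
    R=Ro.from_rotvec(o['tool_rot']).as_matrix();T=np.array(s['tool_from_camera'])
    Rw=R@T[:3,:3];tw=R@T[:3,3]+o['tool_pos']
    return dict(fx=s['fx'],fy=s['fy'],cx=s['cx'],cy=s['cy'],R=Rw.T,t=-Rw.T@tw)
E
python3 - <<'E'
import pickle
from h import *
o,s=pickle.load(open('w1.pkl','rb'));w=wcam(o,s);C=[.5635,-.097]
for u,v in((297,178),(286,215),(351,178),(362,215)):
    p=ray(w,u,v,.055);print(p,np.hypot(*(p[:2]-C)),ang(C,p))
for u,v in((490,121),(524,135)):p=ray(w,u,v,.03);print('rider',p,np.hypot(*(p[:2]-C)),ang(C,p))
E
```

```text
[ 0.59434693 -0.17829457  0.055     ] 0.08695021950403807 -69.22093330753188
[ 0.60191859 -0.20615472  0.055     ] 0.1157183668613494 -70.60973968066172
[ 0.62583143 -0.15813072  0.055     ] 0.08730505166979938 -44.44280141896016
[ 0.6478299  -0.17675594  0.055     ] 0.11607127854073715 -43.403268775668444
rider [ 0.69221626 -0.07295468  0.03      ] 0.13094293441585725 10.581387508222841
rider [ 0.72002906 -0.06719319  0.03      ] 0.15934174759126277 10.781384438192951
```

The notch measures −57°, which agrees. Descend.

```bash
python3 -m crank '0.03 -0.002 0.002 0 0 0;0.06 -0.003 0.002 0 0 0;0.085 -0.003 0.002 0 0 0;0.1 -0.003 0.002 0 0 0;0.111 -0.003 0.002 0 0 0'; python3 go.py -61,.104,.037 -67,.104,.037 -73,.104,.037 -79,.104,.037 -85,.104,.037
```

```text
clock: 1.82
tool_pos: [0.6153, -0.187, 0.036]
tool_rot: [0.788, 1.43, -0.788]
contact_force: [0.4, -0.0, -0.6]
grip_width: 0.0001
-61,.104,.037 [-1.  -1.7  0. ] [ 3.11 -0.3   0.18]
-67,.104,.037 [ -1.  -12.5  -1.1] [ 9.11 -0.29  0.2 ]
-73,.104,.037 [ -0.9 -23.2  -3.4] [15.11 -0.28  0.21]
-79,.104,.037 [ -0.9 -33.5  -6.8] [21.11 -0.27  0.23]
-85,.104,.037 [ -0.8 -43.4 -11.2] [27.11 -0.26  0.24]
now th -60.06973639032506 r 0.10386899558144443 z 0.035971938193360004 F [ 0.4 -0.  -0.6] t 1.8167 grip 8.486873307607227e-05 j [-0.4   0.63  1.58  0.    0.93 -0.96]
```

```bash
python3 -m crank '-0.001 -0.0055 -0.0003 5 0 0;-0.001 -0.0125 -0.0011 9 0 0;-0.001 -0.0195 -0.0026 13 0 0;-0.001 -0.0265 -0.0045 17 0 0;-0.001 -0.0335 -0.0068 21 0 0'; python3 go.py -83,.104,.037 -87,.104,.037 -91,.104,.037 -95,.104,.037 -99,.104,.037
```

```text
clock: 2.23
tool_pos: [0.5839, -0.2005, 0.038]
tool_rot: [1.071, 1.295, -1.071]
contact_force: [2.7, 1.5, -1.3]
grip_width: 0.0003
-83,.104,.037 [ 1.  -7.5 -1.7] [ 3.72 -0.14  0.14]
-87,.104,.037 [  1.  -14.7  -2.4] [ 7.72 -0.13  0.14]
-91,.104,.037 [  1.  -21.9  -3.6] [11.72 -0.13  0.15]
-95,.104,.037 [  1.  -29.   -5.3] [15.72 -0.12  0.15]
-99,.104,.037 [  1.1 -35.9  -7.6] [19.72 -0.12  0.15]
now th -78.85762105913723 r 0.10546137805382456 z 0.037953708450353875 F [ 2.7  1.5 -1.3] t 2.2333 grip 0.0002773419555935694 j [-0.44  0.6   1.64  0.    0.9  -0.63]
```

Pushing at about 3 N, as expected. Continuing.

```bash
python3 -m crank '0.001 -0.0075 -0.0017 3.7 0 0;0.001 -0.0147 -0.0024 7.7 0 0;0.001 -0.0219 -0.0036 11.7 0 0;0.001 -0.029 -0.0053 15.7 0 0;0.001 -0.0359 -0.0076 19.7 0 0'; python3 go.py -103,.104,.037 -107,.104,.037 -111,.104,.037 -115,.104,.037 -118,.104,.037
```

```text
clock: 2.65
tool_pos: [0.5479, -0.2013, 0.0382]
tool_rot: [1.329, 1.127, -1.328]
contact_force: [3.0, -0.2, -0.5]
grip_width: 0.0001
-103,.104,.037 [ 1.2 -8.2 -1.6] [ 3.63 -0.04 -0.03]
-107,.104,.037 [  1.1 -15.4  -2.3] [ 7.63 -0.04 -0.03]
-111,.104,.037 [  1.1 -22.6  -3.5] [11.63 -0.04 -0.03]
-115,.104,.037 [  1.1 -29.6  -5.2] [15.63 -0.04 -0.03]
-118,.104,.037 [  1.1 -34.8  -6.9] [18.63 -0.04 -0.02]
now th -98.4891106692244 r 0.10541894505281463 z 0.03815657114186932 F [ 3.  -0.2 -0.5] t 2.65 grip 0.0001265052503677112 j [-0.47  0.57  1.73  0.    0.85 -0.31]
```

```bash
python3 -m crank '0.001 -0.0082 -0.0016 3.6 0 0;0.001 -0.0154 -0.0023 7.6 0 0;0.001 -0.0226 -0.0035 11.6 0 0;0.001 -0.0296 -0.0052 15.6 0 0;0.001 -0.0348 -0.0069 18.6 0 0'; python3 go.py -119,.104,.037 -121,.104,.037 -123,.104,.037  -125,.104,.037 -127,.104,.037; python3 - <<'E'
from plant import env
import cv2,pickle,numpy as np
s=env.snapshot('top');o=env.observe();w=env.snapshot('wrist');pickle.dump((s,o,w),open('s2.pkl','wb'))
a=cv2.resize(s['image'][140:275,295:425],(385,400),interpolation=cv2.INTER_CUBIC)
b=cv2.resize(w['image'],(415,260))
b=np.vstack([b,np.zeros((140,415,3),np.uint8)])
cv2.imwrite('pics/s2.png',np.hstack([a,b])[:,:,::-1])
E
```

```text
clock: 3.07
tool_pos: [0.5152, -0.1903, 0.0382]
tool_rot: [1.565, 0.93, -1.561]
contact_force: [2.0, -0.5, -0.2]
grip_width: 0.0002
-119,.104,.037 [ 1.2 -3.  -1. ] [ 0.64 -0.04 -0.21]
-121,.104,.037 [ 1.2 -6.6 -1.1] [ 2.64 -0.04 -0.21]
-123,.104,.037 [  1.2 -10.2  -1.4] [ 4.64 -0.05 -0.21]
-125,.104,.037 [  1.2 -13.8  -1.7] [ 6.64 -0.05 -0.21]
-127,.104,.037 [  1.2 -17.4  -2.2] [ 8.64 -0.05 -0.21]
now th -117.36995502170316 r 0.10502719946582041 z 0.03823987815031124 F [ 2.  -0.5 -0.2] t 3.0667 grip 0.00023565699739621737 j [-0.48  0.53  1.81  0.    0.8   0.01]
```

View pics/s2.png

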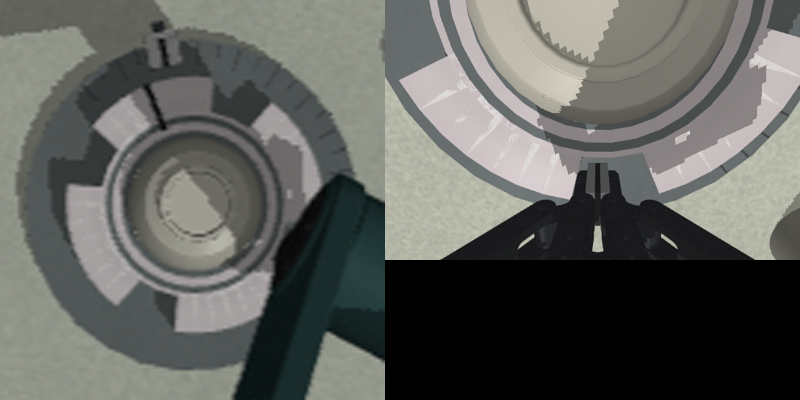

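The top view (left) shows the mark at about (147,85) to (165,128), still counter-clockwise of the rider's line at (163,45) to (166,66). Measuring the remaining turn.

```bash
cat >>h.py <<'E'
import cv2
def dark(s,im,C,z,r0,r1,a0,a1):
    """darkness-weighted angle of a dark radial line between radii r0..r1 at height z, for inner and outer half"""
    g=cv2.cvtColor(im,cv2.COLOR_RGB2GRAY).astype(np.float32);A=np.arange(a0,a1,.1);rr=np.linspace(r0,r1,24)
    P=np.array([[proj(s,[C[0]+r*np.cos(a),C[1]+r*np.sin(a),z]) for a in np.radians(A)] for r in rr]).astype(np.float32)
    G=cv2.remap(g,P[...,0],P[...,1],cv2.INTER_LINEAR);out=[]
    for H in(G,G[:12],G[12:]):
        p=np.median(H,0);w=np.clip((p.min()+np.median(p))/2-p,0,None);k=abs(A-A[p.argmin()])<4
        out.append(round(float((A*w*k).sum()/(w*k).sum()),2))
    return out
E
python3 - <<'E'
import pickle
from h import *
s0=pickle.load(open('s0.pkl','rb'))['top'];s=pickle.load(open('s2.pkl','rb'))[0]
for C in([.5635,-.097],[.5642,-.098]):
    print('t0',dark(s0,s0['image'],C,.055,.076,.111,65,90),dark(s0,s0['image'],C,.03,.134,.155,5,16))
    print('now',dark(s,s['image'],C,.055,.076,.111,8,32),dark(s,s['image'],C,.03,.134,.155,5,16))
E
```

```text
t0 [76.04, 75.93, 76.1] [10.87, 10.85, 10.87]
now [21.94, 21.92, 21.98] [10.87, 10.86, 10.87]
t0 [76.59, 76.53, 76.6] [11.32, 11.32, 11.3]
now [22.64, 22.72, 22.63] [11.31, 11.32, 11.31]
```

About 11° remain. I'll push 9.5° and then measure.

```bash
python3 -m crank '0.001 -0.0048 -0.001 1.6 0 0;0.001 -0.0084 -0.0013 3.6 0 0;0.001 -0.012 -0.0016 5.6 0 0;0.001 -0.0156 -0.002 7.6 0 0;0.001 -0.0174 -0.0022 8.6 0 0'; python3 go.py -128,.104,.037 -129,.104,.037; cat >m.py <<'E'
from plant import env
from h import *
s=env.snapshot('top')
for C in([.5635,-.097],[.5642,-.098]):
    print('now',dark(s,s['image'],C,.055,.076,.111,3,22),dark(s,s['image'],C,.03,.134,.155,5,16))
E
python3 m.py
```

```text
clock: 3.58
tool_pos: [0.5006, -0.1805, 0.0377]
tool_rot: [1.666, 0.83, -1.662]
contact_force: [1.4, -1.8, 2.0]
grip_width: 0.0
-128,.104,.037 [ 0.7 -1.9 -0.6] [ 1.17 -0.05 -0.21]
-129,.104,.037 [ 0.7 -3.7 -0.6] [ 2.17 -0.05 -0.21]
now th -126.9691554274463 r 0.1045304665896428 z 0.03771525438837889 F [ 1.4 -1.8  2. ] t 3.5833 grip 4.305141424468015e-05 j [-0.48  0.52  1.85  0.    0.77  0.17]
now [12.46, 12.41, 12.47] [10.88, 10.85, 10.9]
now [13.16, 13.17, 13.12] [11.32, 11.32, 11.33]
```

```bash
python3 -m crank '0.0005 -0.001 -0.0003 0.5 0 0;0.0005 -0.002 -0.0005 1 0 0;0.0005 -0.0025 -0.0006 1.4 0 0;0.0005 -0.0025 -0.0006 1.4 0 0'; python3 m.py; python3 go.py -129,.104,.037
```

```text
clock: 3.97
tool_pos: [0.4985, -0.1783, 0.0371]
tool_rot: [1.683, 0.813, -1.679]
contact_force: [1.3, -1.5, 1.2]
grip_width: -0.0003
now [10.83, 10.89, 10.84] [10.95, 10.86, 10.97]
now [11.49, 11.62, 11.47] [11.39, 11.33, 11.41]
-129,.104,.037 [ 0.1 -0.7 -0. ] [ 0.77 -0.04 -0.16]
now th -128.60880078308392 r 0.10402832299914419 z 0.03711267522234368 F [ 0.4 -3.9  1.6] t 4.0167 grip -0.00017393514179428034 j [-0.47  0.52  1.85  0.    0.77  0.19]
```

The marks agree within about 0.15°. Now back off inside the notch, lift, and check from close above the marks.

```bash
python3 -m crank '0 0.003 0 0 0 0;0 0.006 0 0 0 0;0 0.006 0 0 0 0;-0.03 0.006 0 0 0 0;-0.06 0.006 0 0 0 0' && python3 -m crank '-0.04 0 0 0 0 0;-0.08 0 0 0 0 0;-0.1 0 0 0 0 0;-0.1 0 0 0 0 0'; python3 m.py; python3 - <<'E'
from h import *
from plant import env
o=env.observe()
print(o['tool_pos'],o['contact_force'])
for p in([.56,-.26,.22],[.72,-.17,.22]):
  for yaw in(10,-80):print(p,yaw,*[a.round(1) for a in rel(o,p,yaw)])
s=env.snapshot('wrist');print(np.array(s['tool_from_camera']).round(3),s['fx'])
E
```

```text
clock: 4.43
tool_pos: [0.5011, -0.1808, 0.0958]
tool_rot: [1.681, 0.819, -1.684]
contact_force: [0.4, -1.3, 0.3]
grip_width: -0.0002
clock: 4.77
tool_pos: [0.5043, -0.1822, 0.2009]
tool_rot: [1.684, 0.812, -1.676]
contact_force: [0.3, -0.9, 0.2]
grip_width: 0.0
now [10.83, 10.89, 10.84] [10.88, 10.87, 10.88]
now [11.49, 11.62, 11.48] [11.32, 11.33, 11.31]
[ 0.50292902 -0.18156378  0.19835297] [-0.44242743  1.2862948  -0.89104008]
[0.56, -0.26, 0.22] 10 [-21.5  93.4  26.3] [-48.2  -0.   -0.1]
[0.56, -0.26, 0.22] -80 [-21.5  93.4  26.3] [41.8 -0.1 -0.1]
[0.72, -0.17, 0.22] 10 [ -21.2  163.4 -143.4] [-48.2  -0.   -0.1]
[0.72, -0.17, 0.22] -80 [ -21.2  163.4 -143.4] [41.8 -0.1 -0.1]
[[-0.    -0.324  0.946 -0.143]
 [ 1.    -0.     0.    -0.001]
 [ 0.     0.946  0.324 -0.084]
 [ 0.     0.     0.     1.   ]] 354.51259835566844
```

```bash
C="-0.02 0.152 -0.13 -48 0 0"; python3 -m crank '-0.02 0.03 -0.025 -7 0 0;-0.02 0.152 -0.13 -48 0 0;-0.02 0.152 -0.13 -48 0 0;-0.02 0.152 -0.13 -48 0 0;-0.02 0.152 -0.13 -48 0 0'; python3 - <<'E'
from h import *
from plant import env
o=env.observe();print(*[a.round(1) for a in rel(o,[.71,-.17,.215],10)])
E
```

```text
clock: 5.28
tool_pos: [0.7022, -0.172, 0.2131]
tool_rot: [1.237, 1.197, -1.24]
contact_force: [-0.1, -0.1, -0.3]
grip_width: 0.0001
[-1.9  7.7 -2.3] [-12.2  -0.2   0.3]
```

```bash
python3 -m crank '-0.002 0.008 -0.002 -6 0 0;-0.002 0.008 -0.002 -12 0 0;-0.002 0.008 -0.002 -12 0 0;-0.002 0.008 -0.002 -12 0 0;-0.002 0.008 -0.002 -12 0 0'; python3 - <<'E'
from h import *
from plant import env
import pickle
o=env.observe();s=env.snapshot('wrist');w=wcam(o,s);im=s['image'];pickle.dump((o,s),open('w3.pkl','wb'))
cv2.imwrite('pics/w3.png',im[:,:,::-1])
for C in([.5635,-.097],[.5642,-.098]):
    print(dark(w,im,C,.055,.076,.111,4,18),dark(w,im,C,.03,.134,.155,5,16))
print(proj(w,[.5635,-.097,.055]))
E
```

```text
clock: 5.7
tool_pos: [0.7091, -0.1701, 0.2135]
tool_rot: [1.084, 1.293, -1.088]
contact_force: [1.0, -0.4, -0.1]
grip_width: 0.0001
[10.74, 10.76, 10.79] [10.67, 10.69, 10.68]
[11.42, 11.48, 11.42] [11.11, 11.15, 11.11]
[164.23702921  59.9677083 ]
```

View pics/w3.png

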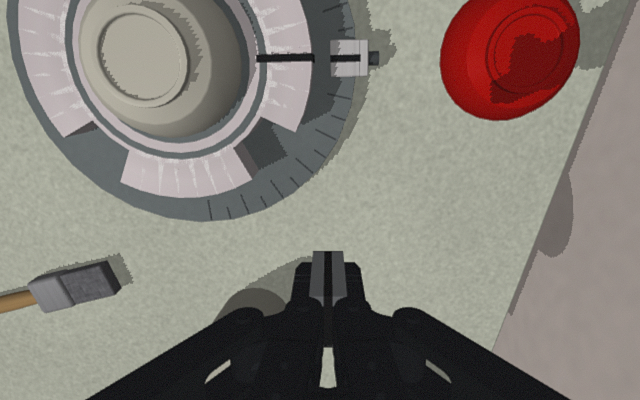

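The close view shows the mark (258–313, 58) running straight into the rider's line (332–360, 58). The bowl sits concentric in the wheel's ring, and the tool is clear at z = 0.21. Handing in.

```bash
python3 -c "
from plant import env
print(env.observe()['contact_force'].round(1));print(env.finish_job())"
```

```text
[-0.1  0.3  0.3]
the job is handed in; nothing more can be done
None
```

I turned the wheel about 65° clockwise with the shut fingertips in one notch, and the index mark now lines up with the rider's line. I then backed off, lifted clear and handed in at about 5.8 s.

- **Alignment:** the top camera puts the difference at −0.05° to +0.17°. The close wrist view puts it at +0.07° to +0.3°. The spread depends on which wheel-centre estimate is used; the better-fitting one gives 0.1° or less.
- **Wheel at rest:** the mark read the same before and after I withdrew the fingertips.
- **Rider:** it stayed at 10.88° throughout in the top view.
- **Bowl:** it was never touched and looks concentric with the wheel's ring, judged by eye only.
- **Bystanders:** the cup, mould and brush were never approached at low height. I did not re-measure their positions at the end.
- **Forces:** pushing readings stayed around 2–4 N, and the tool read about zero force when I handed in. No check failed.

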